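# Sift the ladybird beads from the caterpillar ball

### The job

Rock the sieve toy by its red handle so that the lime ball rolls to the far end of the sieve and back again without leaving it, and both violet beads drop through the slots into the violet trough. Then tip the sieve right over towards the lime trough so that the ball rolls out into it, and let go.

Things in the scene. Friction and masses are not known exactly. Their poses are not given: they have to be found in the camera images.
- sifter: Sieve toy, fixed, 132 x 275 mm. Origin on the table under the sieve's hinge (along x, z 135 mm). Inside x +-58: violet trough y -102 to 31, lime trough y 39 to 157, walls 45-60 high. Red handle bar: 16 thick along x, 84 clear. Sieve turned t rad from rest (0 to 1.5): bar centre y = 110 sin(t-0.14), z = 135 + 110 cos(t-0.14) mm. Grip from above, fingers along y; bar can pivot in grip.
- ball: Lime wooden ball, 40 mm, 30 g; origin its centre; rolls along y on dowels in the sieve. Rest: its closed -y end is low, the ball there. Turning the sieve lowers the +y end, over the lime trough. Slowly to t 0.3: all roll to +y in under 1 s and its low lip holds the ball (a fast or larger rock can lose it); by t 1.4 it goes over. A spring (up to 5 N at the bar) returns the sieve when let go.
- bead_a: Violet bead, 18 mm, 10 g; origin its centre. It starts in the sieve (84 x 145 mm inside) at the low -y end, on the -x side of the ball, on a floored part 45 mm long; rolling on towards +y it drops through a 24 mm wide open slot into the violet trough below.
- bead_b: The second violet bead, same size and origin, on the +x side of the ball.
Not all that is in view belongs to the job. Leave any pink look-alike of the ball alone.

How it is judged:
On the way, in this order (a step that is already met when the one before it is completed fails the run):
1. the sieve is rocked over and the lime ball has rolled to its far, low-lipped end, still in the sieve (x of ball in the frame of sifter between -0.062 and 0.062 m and y of ball in the frame of sifter between 0.025 and 0.085 m and z of ball in the frame of sifter between 0.105 and 0.2 m), for 0.05 s.
2. both violet beads lie in the violet trough and the lime ball has rolled back to the closed end of the sieve (x of bead_a in the frame of sifter between -0.062 and 0.062 m and y of bead_a in the frame of sifter between -0.106 and 0.035 m and z of bead_a in the frame of sifter between 0 and 0.06 m and x of bead_b in the frame of sifter between -0.062 and 0.062 m and y of bead_b in the frame of sifter between -0.106 and 0.035 m and z of bead_b in the frame of sifter between 0 and 0.06 m and x of ball in the frame of sifter between -0.062 and 0.062 m and y of ball in the frame of sifter between -0.09 and -0.025 m and z of ball in the frame of sifter between 0.115 and 0.2 m), for 0.2 s.
At the end, for the whole second after the job is handed in: Both violet beads lie in the violet trough (centres within its walls and lower than 60 mm), and the lime ball lies in the lime trough (centre within its walls and lower than 70 mm), moving slower than 0.2 m/s; the handle is let go (x of bead_a in the frame of sifter between -0.062 and 0.062 m and y of bead_a in the frame of sifter between -0.106 and 0.035 m and z of bead_a in the frame of sifter between 0 and 0.06 m and x of bead_b in the frame of sifter between -0.062 and 0.062 m and y of bead_b in the frame of sifter between -0.106 and 0.035 m and z of bead_b in the frame of sifter between 0 and 0.06 m and x of ball in the frame of sifter between -0.062 and 0.062 m and y of ball in the frame of sifter between 0.035 and 0.161 m and z of ball in the frame of sifter between 0 and 0.07 m and linear speed of ball below 0.2 m/s); the robot touches nothing.
It also fails if it takes over 54 s, if anything falls off the work surface, if the arm or the gripper's body presses on something with over 40 N, if the wrist force passes 120 N, or if a joint passes its speed limit or range.

### The arm

A 6-joint arm with a two-finger parallel gripper is mounted at the origin on the work surface. World frame = base frame: x ahead of the robot, y to its left, z up, the work surface at z = 0. Lengths are in m, angles in rad, forces in N, time in s.
With the tool pointing down it reaches from about 0.35 to 0.875 m from the base axis. Payload 4.2 kg.
Tool frame: the origin (TCP) lies at the very end of the fingers, on their centre line; the grasp point (between the pads) lies 19 mm behind it; z points along the fingers, y is the line along which they close (so a half turn about z gives the same grasp; the last joint's range is limited). The gripper opens to 87 mm and grips with 3 to 60 N. Pads are 19 mm wide; open, the fingers measure 117 mm over their backs; the gripper's body (75 mm by 190 mm) begins 51 mm behind the grasp point.
Start: joints at [-1.049, 0.385, 0.008, 0, -1.194, -0.259], TCP at [0.162, -0.604, 0.223] pointing down, gripper open.
Joint ranges: [-3.14, 3.14], [-1.21, 2.06], [-1.07, 1.41], [-3.16, 2.05], [-2.99, -0.16], [-3.1, 3.1]. Speed limits (rad/s): [2.79, 2.79, 3.14, 3.14, 3.14, 3.14].

### API

Orientations are given as a unit quaternion [x, y, z, w].
In Python, from cell import ctrl gives the robot as it stands. The module is installed in compiled form; this text tells all that it offers.
- The arm moves only by the shell command python3 -m crank 'ROWS'. ROWS is text: rows parted by semicolons, each of 7 numbers parted by spaces: the turn, a rotation vector about the world's x, y, z in rad, then the shift along the world's x, y, z in cm, then the gripper's target within -1 to 1 (shut at 1, half-way at 0, fully open at -1). In form: rx ry rz x y z claw; .... A call has 1 to 20 rows; each row is the pose to reach, as a shift and turn from the pose commanded when the call began; what a row does not reach only later rows make up. A row lasts 1/8 s, in which the tool goes at most 62.5 mm and 10.7 degrees, less where a joint would pass 70% of its speed; a pose out of reach is approached as far as the arm can. A call with a gripper value outside its range is refused whole. The fingers move at their own pace and stop on an object; the grip force is fixed at half the most. Time passes only in rows, so rows that repeat a pose let the fingers close. It gives the time, the measured TCP pose, the force, the opening and the grip force at its end, in the units of the state.
- ctrl.get_obs(): the state, without advancing time (a new reading comes with each control period).
- ctrl.grab_frame(name): name is "scene" or "side" or "wrist"; returns a dict with "pixels" (400x640x3 uint8, blue, green, red), "depth" (400x640 float32, m along the optical axis (not along the pixel's ray), 0 where there is no reading), "camera_matrix" (3x3 intrinsics, pixels), "eye" and "attitude" of the camera in the world; the wrist camera has in their place "tool_from_camera" (4x4, takes a point from camera to tool coordinates, whose origin is the TCP and whose axes are the flange's). Camera axes: x right, y up, looking along -z (the intrinsics and any distortion apply to the point x, -y, -z); pixel columns grow to the right and rows downward; lengths in m; the calibration is good to about 2 mm. A picture is of the moment at which its call begins: read the wrist's pose just before it.
- ctrl.close_job(): hands the job in; it is judged then, once.
Trained networks look in the newest picture that a camera, given by its name, has taken for a name from the list of things; names that differ only in an ending like _2 or _b are one class to them, and where a whole thing is asked for, a point or a joint stands for the part that bears it (a point fixed in the world has none). Each returns a list of dicts, best first, with "confidence" (0 to 1); they miss things now and then, are a little off and sometimes report something else, mostly with a low value. They report only what shows in the picture. A call takes as long as a camera call. They do not tell look-alikes from the thing itself.
- ctrl.look_for(camera, name): "box" ([centre column, centre row, width, height] in pixels, round what is visible of it).
- ctrl.silhouettes(camera, name): "pixels" (400x640 bool, what is visible of it) and "box" ([centre column, centre row, width, height] in pixels, round what is visible of it).
The state is a dict: "time": time; "joint_positions": joint angles; "qd": joint speeds; "tau": joint torques, N m; "tool_pos": TCP position; "tcp_rot": TCP orientation; "force": force on the tool from outside, world axes, zero at the start; "moment": the same for the moment, N m; "finger_gap": opening from 0.0 (shut) to 1.0 (fully open); "grip_force": force on a finger pad.
Only numpy, scipy, OpenCV 4.12 (cv2) and the standard library are available. Lean on these libraries where they do the work, as an engineer would, in place of code of your own. Each camera call takes 0.05 s, during which the arm holds its last target. There are 200 camera calls.

## Working session

There is one attempt and no reset: what is moved stays moved. The work goes in short steps, Python scripts to look and compute and a shell command to move; the robot and the scene stay as the last step left them, time stands still between calls to the robot, and variables do not carry over. Pictures are saved under pics/ and viewed, at most 10 in all, crops included, and the job is handed in when it is done.

```bash
mkdir -p pics; cat > h.py <<'E'
import numpy as np,cv2
from scipy.spatial.transform import Rotation as R
from cell import ctrl
def rot(a):
    a=np.array(a,float)
    return a if a.shape==(3,3) else R.from_quat(a).as_matrix()
def grab(n):
    s=ctrl.get_obs(); f=ctrl.grab_frame(n); f['s']=s; return f
def pts(f,mask):
    v,u=np.nonzero(mask&(f['depth']>0)); d=f['depth'][v,u]; K=f['camera_matrix']
    p=np.c_[(u-K[0,2])/K[0,0]*d,-(v-K[1,2])/K[1,1]*d,-d]
    if 'eye' in f: return p@rot(f['attitude']).T+np.array(f['eye'])
    T=np.array(f['tool_from_camera']); p=p@T[:3,:3].T+T[:3,3]
    return p@rot(f['s']['tcp_rot']).T+np.array(f['s']['tool_pos'])
E
python3 - <<'E'
from h import *
for n in ['scene','side']:
    f=grab(n); cv2.imwrite(f'pics/{n}1.png',f['pixels'])
    print(n,f['eye'],f['attitude'])
    for o in ['sifter','ball','bead_a']:
        for d in ctrl.silhouettes(n,o):
            p=pts(f,d['pixels']); print(o,round(d['confidence'],2),np.round(d['box']),np.median(p,0).round(3) if len(p) else None)
    if 1:
        hsv=cv2.cvtColor(f['pixels'],cv2.COLOR_BGR2HSV)
        m=((hsv[...,0]<8)|(hsv[...,0]>172))&(hsv[...,1]>150)&(hsv[...,2]>70)
        nn,l,st,c=cv2.connectedComponentsWithStats(m.astype(np.uint8))
        for i in range(1,nn):
            if st[i,4]>40:
                p=pts(f,l==i); print('red',c[i].round(),st[i,4],np.median(p,0).round(3),np.percentile(p,3,0).round(3),np.percentile(p,97,0).round(3))
print(ctrl.get_obs())
E
```

```text
scene [ 1.26649725 -0.58557606  0.89713949] [0.36021223 0.19237012 0.42024883 0.81032821]
sifter 0.86 [264. 230. 125. 135.] [ 0.511 -0.243  0.047]
ball 0.68 [184. 279.  17.  20.] [ 0.499 -0.415  0.032]
ball 0.67 [283. 286.  20.  16.] [ 0.645 -0.25   0.032]
ball 0.61 [228. 220.  21.  22.] [ 0.516 -0.296  0.155]
red [102.  64.] 1416 [-0.545 -0.245  0.058] [-0.675 -0.298 -0.016] [-0.532 -0.191  0.073]
red [533. 118.] 167 [0.544 0.705 0.045] [0.513 0.687 0.016] [0.551 0.726 0.049]
red [239. 174.] 312 [ 0.508 -0.255  0.25 ] [ 0.454 -0.266  0.241] [ 0.552 -0.244  0.253]
red [270. 227.] 49 [ 0.571 -0.23   0.139] [ 0.565 -0.237  0.13 ] [ 0.574 -0.223  0.145]
red [106. 339.] 162 [ 0.587 -0.601  0.07 ] [ 0.576 -0.611  0.06 ] [ 0.594 -0.59   0.075]
red [ 89. 347.] 167 [ 0.587 -0.631  0.07 ] [ 0.575 -0.642  0.06 ] [ 0.594 -0.62   0.075]
red [ 44. 370.] 192 [ 0.587 -0.71   0.07 ] [ 0.575 -0.721  0.059] [ 0.594 -0.699  0.075]
red [ 27. 379.] 197 [ 0.587 -0.739  0.069] [ 0.576 -0.751  0.06 ] [ 0.594 -0.729  0.075]
red [  8. 388.] 210 [ 0.587 -0.769  0.07 ] [ 0.575 -0.781  0.06 ] [ 0.594 -0.759  0.0
[... 565 characters left out ...]
joint_positions': array([-1.04940571e+00,  3.84842661e-01,  7.71676387e-03, -1.12171056e-04,
       -1.19402883e+00, -2.58599432e-01]), 'qd': array([ 1.53645865e-03, -2.58419523e-03,  3.23087430e-03,  8.69702219e-06,
       -1.27227714e-03, -1.00936816e-03]), 'tau': array([-3.89059951e-04, -3.89972341e+01,  1.87333667e+01,  4.21825826e+00,
        1.42086111e-02, -6.49082222e-05]), 'tool_pos': array([ 0.16236144, -0.6034215 ,  0.22237537]), 'tcp_rot': array([-1.30997362e-01,  9.91382699e-01,  1.85568905e-04, -1.98963708e-05]), 'force': array([ 0.12756605,  0.78665307, -0.87530491]), 'moment': array([ 0.01162214, -0.03635219, -0.05009698]), 'grip_force': 0.0, 'finger_gap': 0.9970654414247743}
```

```bash
python3 - <<'E'
from h import *
P=[]
for n in ['scene','side']:
    f=grab(n); 
    hsv=cv2.cvtColor(f['pixels'],cv2.COLOR_BGR2HSV)
    m=((hsv[...,0]<8)|(hsv[...,0]>172))&(hsv[...,1]>120)&(hsv[...,2]>70)
    m2=np.zeros_like(m); 
    u,v=(239,174) if n=='scene' else (369,97)
    m2[v-30:v+30,u-40:u+40]=1
    p=pts(f,m&m2); p=p[(p[:,2]>.23)&(p[:,2]<.27)]
    vx,vy,x,y=cv2.fitLine(p[:,:2].astype(np.float32),cv2.DIST_HUBER,0,.01,.01).ravel()
    print(n,np.degrees(np.arctan2(vy,vx)),p.mean(0),p.min(0),p.max(0))
    if n=='scene': cv2.imwrite('pics/crop.png',cv2.resize(f['pixels'][130:330,150:350],(600,600),interpolation=cv2.INTER_CUBIC))
E
```

```text
scene 8.390813 [ 0.50674071 -0.25512986  0.24886832] [ 0.44670757 -0.26689209  0.23688246] [ 0.55405995 -0.24048534  0.25436639]
side 8.542118 [ 0.4998038  -0.2483676   0.24864325] [ 0.44904012 -0.26364152  0.23995155] [ 0.55107815 -0.23735764  0.254552  ]
```

View pics/scene1.png

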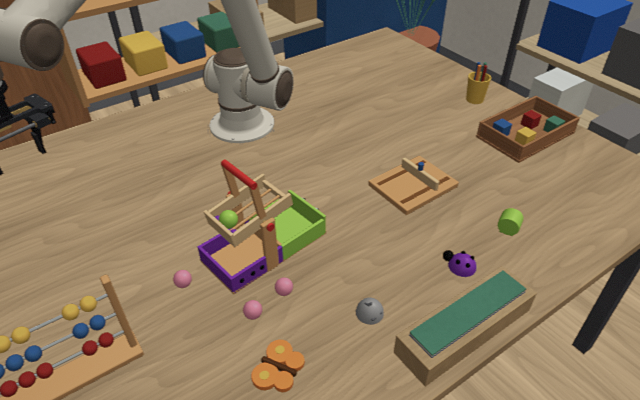

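View pics/crop.png

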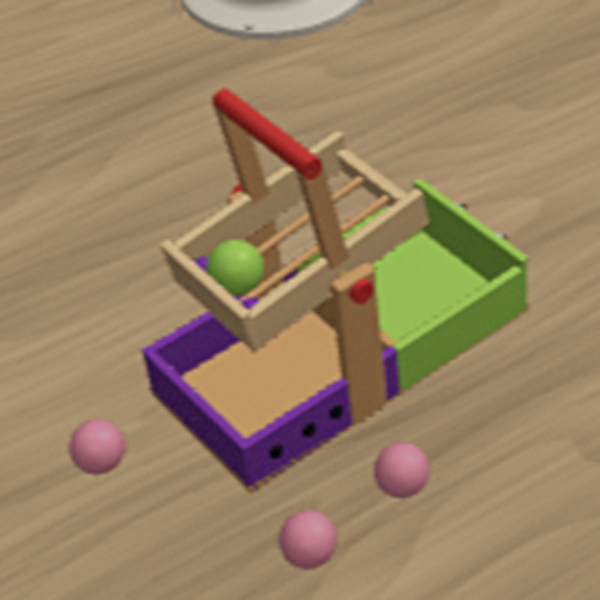

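The pictures show the sieve with its red handle at scene (239,174). The ball candidates are the lime ball in the sieve at (228,219), pink look-alikes at (182,279), (284,286) and (253,309), and a lime cylinder at (511,221). I choose the lime ball in the sieve, and the crop confirms it. The sieve's yaw is about 8.5°. Next I move above the handle.

```bash
python3 -m crank '0 0 -0.115 0 0 6 -1;0 0 -0.115 0 0 12 -1;0 0 -0.115 33.8 35.2 12 -1;0 0 -0.115 33.8 35.2 12 -1;0 0 -0.115 33.8 35.2 12 -1;0 0 -0.115 33.8 35.2 12 -1;0 0 -0.115 33.8 35.2 12 -1;0 0 -0.115 33.8 35.2 12 -1;0 0 -0.115 33.8 35.2 12 -1;0 0 -0.115 33.8 35.2 12 -1;0 0 -0.115 33.8 35.2 12 -1;0 0 -0.115 33.8 35.2 12 -1;0 0 -0.115 33.8 35.2 12 -1;0 0 -0.115 33.8 35.2 12 -1'
python3 - <<'E'
from h import *
f=grab('wrist'); cv2.imwrite('pics/w1.png',f['pixels'])
hsv=cv2.cvtColor(f['pixels'],cv2.COLOR_BGR2HSV)
m=((hsv[...,0]<8)|(hsv[...,0]>172))&(hsv[...,1]>120)&(hsv[...,2]>70)
p=pts(f,m); p=p[(p[:,2]>.225)&(p[:,2]<.27)&(abs(p[:,1]+.25)<.05)]
vx,vy,x,y=cv2.fitLine(p[:,:2].astype(np.float32),cv2.DIST_HUBER,0,.01,.01).ravel()
print(len(p),np.degrees(np.arctan(vy/vx)),(p.min(0)+p.max(0))/2,p.min(0),p.max(0),p.mean(0))
s=f['s'];print(s['tool_pos'],rot(s['tcp_rot']))
E
```

```text
time: 2.25
tool_pos: [0.4997, -0.2524, 0.3428]
tcp_rot: [-0.073, 0.997, -0.0, 0.0]
force: [0.1, 0.3, 0.7]
finger_gap: 1.0
grip_force: 0.0
2410 7.5865083 [ 0.49953136 -0.25205752  0.24762495] [ 0.44744516 -0.26591307  0.24275676] [ 0.55161756 -0.23820196  0.25249313] [ 0.49695476 -0.2525234   0.24904182]
[ 0.4997118  -0.25236207  0.34281027] [[-9.89336800e-01 -1.45645352e-01  3.56913222e-04]
 [-1.45645397e-01  9.89336852e-01 -1.03315443e-04]
 [-3.38059990e-04 -1.54196538e-04 -9.99999931e-01]]
```

View pics/w1.png

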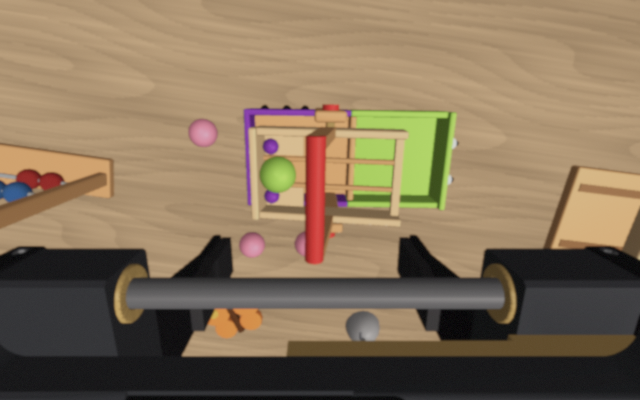

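The wrist view shows the bar at (315,200), centred under the gripper and square to the closing line. The lime ball is at (278,174), with beads at (270,146) and (272,196). I descend and grip.

```bash
python3 -m crank '0 0 0 0 0 -5 -1;0 0 0 0 0 -9 -1;0 0 0 0 0 -11 -1;0 0 0 0 0 -11.8 -1;0 0 0 0 0 -11.8 -1;0 0 0 0 0 -11.8 0;0 0 0 0 0 -11.8 0.5;0 0 0 0 0 -11.8 1;0 0 0 0 0 -11.8 1;0 0 0 0 0 -11.8 1;0 0 0 0 0 -11.8 1;0 0 0 0 0 -11.8 1;0 0 0 0 0 -11.8 1;0 0 0 0 0 -11.8 1'
python3 - <<'E'
import numpy as np
a=np.radians(8.4);u=np.array([-np.sin(a),np.cos(a)])
b=lambda t:(110*np.sin(t-.14),110*np.cos(t-.14))
y0,z0=b(0)
for t in np.r_[0:1.5:.05,1.5]:
    y,z=b(t);print(round(t,2),(u*(y-y0)/10).round(2),round((z-z0)/10,2))
E
```

```text
time: 4.05
tool_pos: [0.5005, -0.2519, 0.2246]
tcp_rot: [-0.074, 0.997, -0.0, 0.0]
force: [0.5, -2.1, -1.0]
finger_gap: 0.174
grip_force: 29.9
0.0 [-0.  0.] 0.0
0.05 [-0.08  0.54] 0.06
0.1 [-0.16  1.08] 0.1
0.15 [-0.24  1.63] 0.11
0.2 [-0.32  2.17] 0.09
0.25 [-0.4   2.71] 0.04
0.3 [-0.48  3.25] -0.03
0.35 [-0.56  3.79] -0.13
0.4 [-0.64  4.32] -0.26
0.45 [-0.71  4.84] -0.42
0.5 [-0.79  5.35] -0.6
0.55 [-0.86  5.86] -0.8
0.6 [-0.94  6.35] -1.04
0.65 [-1.01  6.83] -1.29
0.7 [-1.08  7.3 ] -1.57
0.75 [-1.14  7.75] -1.88
0.8 [-1.21  8.19] -2.2
0.85 [-1.27  8.61] -2.55
0.9 [-1.33  9.02] -2.92
0.95 [-1.39  9.4 ] -3.31
1.0 [-1.44  9.77] -3.72
1.05 [-1.49 10.11] -4.14
1.1 [-1.54 10.43] -4.58
1.15 [-1.59 10.73] -5.04
1.2 [-1.63 11.01] -5.51
1.25 [-1.66 11.27] -6.0
1.3 [-1.7 11.5] -6.5
1.35 [-1.73 11.7 ] -7.01
1.4 [-1.75 11.88] -7.53
1.45 [-1.78 12.03] -8.06
1.5 [-1.8  12.16] -8.59
```

Gripped, with an opening of about 15 mm. I rock slowly to t = 0.3.

```bash
python3 -m crank '0 0 0 -0.03 0.2 0.02 1;0 0 0 -0.06 0.4 0.04 1;0 0 0 -0.1 0.65 0.07 1;0 0 0 -0.13 0.85 0.08 1;0 0 0 -0.16 1.08 0.1 1;0 0 0 -0.19 1.3 0.1 1;0 0 0 -0.23 1.52 0.11 1;0 0 0 -0.26 1.74 0.11 1;0 0 0 -0.29 1.95 0.1 1;0 0 0 -0.32 2.17 0.09 1;0 0 0 -0.35 2.39 0.07 1;0 0 0 -0.38 2.6 0.05 1;0 0 0 -0.42 2.82 0.03 1;0 0 0 -0.45 3.04 0 1;0 0 0 -0.48 3.25 -0.03 1;0 0 0 -0.48 3.25 -0.03 1;0 0 0 -0.48 3.25 -0.03 1;0 0 0 -0.48 3.25 -0.03 1;0 0 0 -0.48 3.25 -0.03 1;0 0 0 -0.48 3.25 -0.03 1'
cat > see.py <<'E'
from h import *
import sys
O=np.array([.498,-.237,0]);a=np.radians(8.4)
for n in ['scene','side']:
    f=grab(n); cv2.imwrite(f'pics/{sys.argv[1]}_{n}.png',cv2.resize(f['pixels'][130:330,150:350] if n=='scene' else f['pixels'][60:260,265:465],(600,600),interpolation=cv2.INTER_CUBIC))
    for o in ['ball','bead_a']:
        for d in ctrl.silhouettes(n,o):
            p=pts(f,d['pixels'])
            if len(p): q=np.median(p,0)-O; print(n,o,round(d['confidence'],2),np.round(d['box']),'local',np.round([q[0]*np.cos(a)+q[1]*np.sin(a),-q[0]*np.sin(a)+q[1]*np.cos(a),q[2]],3))
E
python3 see.py a
```

```text
time: 6.55
tool_pos: [0.4963, -0.2199, 0.2262]
tcp_rot: [-0.074, 0.997, -0.001, 0.001]
force: [0.1, -3.4, 5.7]
finger_gap: 0.172
grip_force: 30.0
scene ball 0.61 [182. 281.  16.  15.] local [-0.023 -0.179  0.032]
scene ball 0.59 [282. 287.  19.  19.] local [ 0.143 -0.034  0.032]
scene ball 0.55 [255. 308.  22.  16.] local [ 0.145 -0.118  0.032]
scene ball 0.45 [273. 196.   9.  20.] local [0.016 0.055 0.153]
scene bead_a 0.55 [254. 238.  11.   6.] local [-0.025  0.016  0.02 ]
side ball 0.69 [309. 139.  15.  17.] local [ 0.135 -0.104  0.03 ]
side ball 0.52 [364. 156.  17.  20.] local [0.002 0.063 0.154]
```

View pics/a_scene.png

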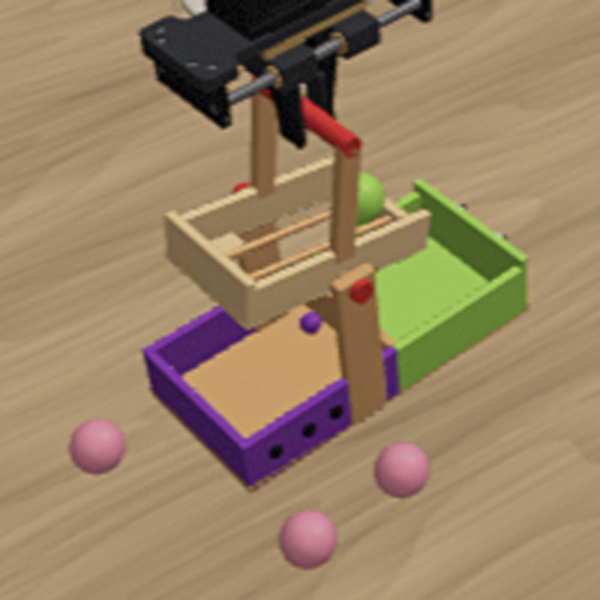

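The ball is at the far end, at local y of about 0.06. One bead shows in the violet trough at crop (311,321). I rock back.

```bash
python3 -m crank '0 0 0 0.03 -0.2 0.03 1;0 0 0 0.06 -0.43 0.06 1;0 0 0 0.1 -0.65 0.08 1;0 0 0 0.13 -0.86 0.1 1;0 0 0 0.16 -1.08 0.12 1;0 0 0 0.19 -1.3 0.13 1;0 0 0 0.22 -1.51 0.14 1;0 0 0 0.25 -1.73 0.14 1;0 0 0 0.29 -1.95 0.14 1;0 0 0 0.32 -2.17 0.13 1;0 0 0 0.35 -2.4 0.12 1;0 0 0 0.38 -2.6 0.1 1;0 0 0 0.42 -2.85 0.07 1;0 0 0 0.45 -3.05 0.05 1;0 0 0 0.48 -3.25 0.03 1;0 0 0 0.48 -3.25 0.03 1;0 0 0 0.48 -3.25 0.03 1;0 0 0 0.48 -3.25 0.03 1;0 0 0 0.48 -3.25 0.03 1;0 0 0 0.48 -3.25 0.03 1'
python3 -m crank '0 0 0 0 0 0 1;0 0 0 0 0 0 1;0 0 0 0 0 0 1;0 0 0 0 0 0 1;0 0 0 0 0 0 1;0 0 0 0 0 0 1'
python3 see.py b
```

```text
time: 9.35
tool_pos: [0.5004, -0.2512, 0.225]
tcp_rot: [-0.074, 0.997, 0.0, 0.0]
force: [-1.1, 1.1, 4.8]
finger_gap: 0.178
grip_force: 30.0
time: 10.1
tool_pos: [0.5004, -0.2511, 0.225]
tcp_rot: [-0.074, 0.997, 0.0, 0.0]
force: [-1.6, 0.6, 5.5]
finger_gap: 0.173
grip_force: 30.0
scene ball 0.77 [226. 219.  20.  18.] local [ 0.009 -0.062  0.156]
scene ball 0.74 [254. 311.  19.  20.] local [ 0.146 -0.119  0.032]
scene ball 0.52 [182. 281.  16.  15.] local [-0.023 -0.178  0.031]
side ball 0.76 [364. 120.  20.  17.] local [ 0.001 -0.045  0.156]
side ball 0.68 [306. 165.  19.  14.] local [ 0.134 -0.019  0.031]
side ball 0.52 [309. 140.  16.  15.] local [ 0.136 -0.104  0.031]
```

View pics/b_scene.png

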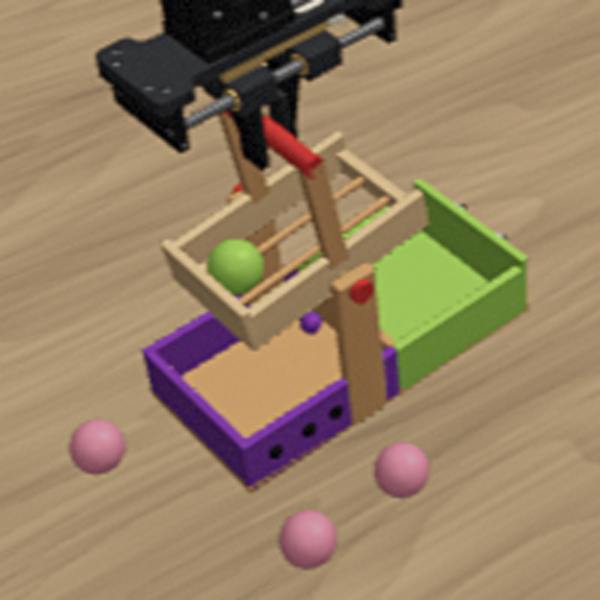

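View pics/b_side.png

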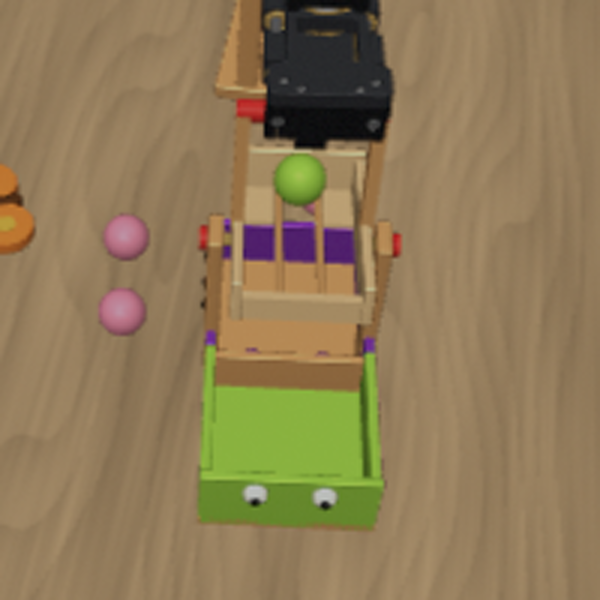

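```bash
python3 - <<'E'
from h import *
O=np.array([.498,-.237,0]);a=np.radians(8.4);c,s=np.cos(a),np.sin(a)
for n in ['scene','side','wrist']:
    f=grab(n); hsv=cv2.cvtColor(f['pixels'],cv2.COLOR_BGR2HSV)
    if n=='wrist': cv2.imwrite('pics/w2.png',f['pixels'])
    m=(hsv[...,0]>125)&(hsv[...,0]<165)&(hsv[...,1]>70)
    k,l,st,ce=cv2.connectedComponentsWithStats(m.astype(np.uint8))
    for i in range(1,k):
        p=pts(f,l==i)
        if len(p)<3: continue
        q=np.median(p,0)-O; q=[q[0]*c+q[1]*s,-q[0]*s+q[1]*c,q[2]]
        if abs(q[0])<.08 and abs(q[1])<.15: print(n,ce[i].round(),st[i,2:],np.round(q,3))
E
```

```text
scene [211. 112.] [3 2 3] [-0.006 -0.051  0.4  ]
scene [203. 118.] [3 3 3] [-0.014 -0.064  0.391]
scene [225. 117.] [3 2 3] [ 0.027 -0.044  0.402]
scene [233. 126.] [1 3 3] [ 0.019 -0.025  0.37 ]
scene [206. 132.] [4 2 4] [-0.011 -0.064  0.361]
scene [269. 134.] [2 3 3] [0.004 0.064 0.304]
scene [212. 136.] [2 4 5] [ 0.005 -0.064  0.361]
scene [215. 138.] [3 2 4] [ 0.015 -0.065  0.363]
scene [210. 139.] [2 2 3] [-0.004 -0.064  0.349]
scene [212. 144.] [2 3 3] [ 0.003 -0.065  0.344]
scene [236. 183.] [2 3 3] [ 0.008 -0.029  0.233]
scene [247. 221.] [4 3 6] [-0.057  0.023  0.047]
scene [229. 265.] [  69   59 1391] [ 0.037 -0.092  0.035]
scene [253. 237.] [ 7  7 39] [-0.025  0.014  0.023]
scene [280. 254.] [ 6 17 69] [0.066 0.021 0.033]
side [340. 134.] [2 4 8] [ 0.051 -0.104  0.049]
side [351. 141.] [ 11  12 126] [ 0.024 -0.103  0.029]
side [364. 140.] [ 11  13 140] [-0.01  -0.103  0.034]
side [378. 142.] [ 10  12 120] [-0.044 -0.103  0.03 ]
side [340. 144.] [ 3  4 12] [ 0.049 -0.102  0.02 ]
side [335. 172.] [ 4  5 16] [0.063 0.021 0.049]
side [387. 174.] [ 4  5 17] [-0.06   0.023  0.0
[... 2662 characters left out ...]
 0.065  0.307]
wrist [611. 342.] [4 2 5] [-0.016  0.065  0.31 ]
wrist [627. 342.] [3 2 3] [-0.019  0.065  0.314]
wrist [614. 346.] [2 3 3] [-0.016  0.065  0.311]
wrist [577. 348.] [4 4 7] [-0.006  0.065  0.301]
wrist [580. 347.] [2 3 3] [-0.007  0.065  0.302]
wrist [592. 348.] [4 2 4] [-0.01   0.065  0.305]
wrist [599. 349.] [2 2 3] [-0.011  0.065  0.308]
wrist [613. 350.] [2 2 3] [-0.014  0.065  0.311]
wrist [588. 350.] [4 1 4] [-0.008  0.065  0.304]
wrist [599. 352.] [5 3 5] [-0.01   0.065  0.307]
wrist [565. 353.] [3 3 4] [-0.001  0.065  0.297]
wrist [585. 353.] [4 3 5] [-0.007  0.064  0.304]
wrist [588. 352.] [2 2 3] [-0.008  0.065  0.305]
wrist [593. 353.] [6 3 7] [-0.009  0.065  0.306]
```

View pics/w2.png

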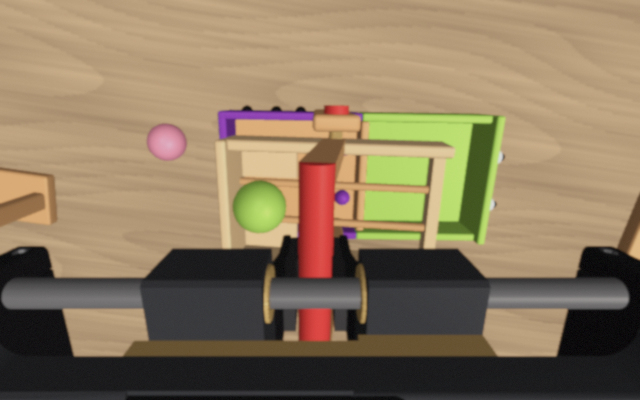

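The wrist view shows the ball at the closed end, at (259,207). Beads are located in the violet trough at local (-0.025, 0.014) from the scene camera and (0.026, 0.016) from the wrist camera, both at z of about 0.02. Step 2 is met. For the full tip I will lean the gripper by 0.4 rad, so its body stays clear of the sieve's raised end.

```bash
python3 -m crank '0 0 0 -0.03 0.2 0.02 1;0 0 0 -0.06 0.4 0.04 1;0 0 0 -0.1 0.65 0.07 1;0 0 0 -0.13 0.85 0.08 1;0 0 0 -0.16 1.08 0.1 1;0 0 0 -0.19 1.3 0.1 1;0 0 0 -0.23 1.52 0.11 1;0 0 0 -0.26 1.74 0.11 1;0 0 0 -0.29 1.95 0.1 1;0 0 0 -0.32 2.17 0.09 1;0 0 0 -0.35 2.39 0.07 1;0 0 0 -0.38 2.6 0.05 1;0 0 0 -0.42 2.82 0.03 1;0 0 0 -0.45 3.04 0 1;0 0 0 -0.48 3.25 -0.03 1;0 0 0 -0.48 3.25 -0.03 1;0 0 0 -0.48 3.25 -0.03 1;0 0 0 -0.48 3.25 -0.03 1;0 0 0 -0.48 3.25 -0.03 1;0 0 0 -0.48 3.25 -0.03 1'
python3 - <<'E'
import numpy as np
a=np.radians(8.4);u=np.array([-np.sin(a),np.cos(a)]);x=np.array([np.cos(a),np.sin(a)])
def b(t):
    ph=.4*(t-.3)/1.15
    return 110*np.sin(t-.14)-19*np.sin(ph),110*np.cos(t-.14)-19*np.cos(ph),ph
y0,z0,_=b(.3)
def row(t,t0):
    y,z,p=b(t);y0,z0,p0=b(t0);r=-(p-p0)*x;d=u*(y-y0)/10
    return '%.3f %.3f 0 %.2f %.2f %.2f 1'%(*r,*d,(z-z0)/10)
T=np.linspace(.3,1.45,19)
print(';'.join(row(t,.3) for t in T[1:]));print(';'.join(row(t,1.45) for t in T[::-1][1:]))
E
```

```text
time: 13.05
tool_pos: [0.4966, -0.2195, 0.2251]
tcp_rot: [-0.074, 0.997, -0.001, 0.001]
force: [0.6, -4.2, 5.9]
finger_gap: 0.172
grip_force: 30.0
-0.022 -0.003 0 -0.09 0.64 -0.13 1;-0.044 -0.006 0 -0.19 1.27 -0.31 1;-0.066 -0.010 0 -0.28 1.89 -0.53 1;-0.088 -0.013 0 -0.37 2.49 -0.79 1;-0.110 -0.016 0 -0.45 3.08 -1.09 1;-0.132 -0.019 0 -0.54 3.64 -1.43 1;-0.154 -0.023 0 -0.62 4.18 -1.80 1;-0.176 -0.026 0 -0.69 4.70 -2.22 1;-0.198 -0.029 0 -0.77 5.19 -2.66 1;-0.220 -0.032 0 -0.83 5.65 -3.14 1;-0.242 -0.036 0 -0.90 6.08 -3.65 1;-0.264 -0.039 0 -0.96 6.47 -4.19 1;-0.286 -0.042 0 -1.01 6.83 -4.75 1;-0.308 -0.045 0 -1.06 7.15 -5.34 1;-0.330 -0.049 0 -1.10 7.44 -5.95 1;-0.352 -0.052 0 -1.13 7.68 -6.57 1;-0.374 -0.055 0 -1.16 7.89 -7.22 1;-0.396 -0.058 0 -1.19 8.05 -7.87 1
0.022 0.003 0 0.02 -0.16 0.66 1;0.044 0.006 0 0.05 -0.37 1.30 1;0.066 0.010 0 0.09 -0.61 1.93 1;0.088 0.013 0 0.13 -0.89 2.54 1;0.110 0.016 0 0.18 -1.22 3.12 1;0.132 0.019 0 0.23 -1.58 3.69 1;0.154 0.023 0 0.29 -1.97 4.22 1;0.176 0.026 0 0.35 -2.40 4.73 1;0.198 0.029 0 0.42 -2.86 5.21 1;0.220 0.032 0 0.49 -3.35 5.66 1;0.242 0.036 0 0.57 -3.86 6.07 1;0.264 0.039 0 0.65 -4.41 6.45 1;0.286 0.042 0 0.73 -4.97 6.79 1;0.308 0.045 0 0.82 -5.56 7.08 1;0.330 0.049 0 0.91 -6.16 7.34 1;0.352 0.052 0 1.00 -6.78 7.56 1;0.374 0.055 0 1.09 -7.41 7.74 1;0.396 0.058 0 1.19 -8.05 7.87 1
```

```bash
python3 -m crank '-0.022 -0.003 0 -0.09 0.64 -0.13 1;-0.044 -0.006 0 -0.19 1.27 -0.31 1;-0.066 -0.01 0 -0.28 1.89 -0.53 1;-0.088 -0.013 0 -0.37 2.49 -0.79 1;-0.11 -0.016 0 -0.45 3.08 -1.09 1;-0.132 -0.019 0 -0.54 3.64 -1.43 1;-0.154 -0.023 0 -0.62 4.18 -1.8 1;-0.176 -0.026 0 -0.69 4.7 -2.22 1;-0.198 -0.029 0 -0.77 5.19 -2.66 1;-0.22 -0.032 0 -0.83 5.65 -3.14 1;-0.242 -0.036 0 -0.9 6.08 -3.65 1;-0.264 -0.039 0 -0.96 6.47 -4.19 1;-0.286 -0.042 0 -1.01 6.83 -4.75 1;-0.308 -0.045 0 -1.06 7.15 -5.34 1;-0.33 -0.049 0 -1.1 7.44 -5.95 1;-0.352 -0.052 0 -1.13 7.68 -6.57 1;-0.374 -0.055 0 -1.16 7.89 -7.22 1;-0.396 -0.058 0 -1.19 8.05 -7.87 1;-0.396 -0.058 0 -1.19 8.05 -7.87 1;-0.396 -0.058 0 -1.19 8.05 -7.87 1'
python3 -m crank '0 0 0 0 0 0 1;0 0 0 0 0 0 1;0 0 0 0 0 0 1;0 0 0 0 0 0 1'
python3 see.py c
```

```text
time: 15.55
tool_pos: [0.486, -0.1378, 0.1467]
tcp_rot: [-0.073, 0.977, -0.198, 0.016]
force: [5.3, -3.7, 4.4]
finger_gap: 0.172
grip_force: 30.0
time: 16.05
tool_pos: [0.486, -0.1378, 0.1468]
tcp_rot: [-0.073, 0.977, -0.198, 0.016]
force: [5.4, -2.9, 5.4]
finger_gap: 0.176
grip_force: 30.0
scene ball 0.81 [252. 309.  21.  22.] local [ 0.145 -0.119  0.032]
scene ball 0.8 [182. 280.  16.  16.] local [-0.024 -0.178  0.032]
scene ball 0.63 [298. 216.  18.  17.] local [0.01  0.13  0.038]
scene ball 0.54 [285. 286.  18.  17.] local [ 0.144 -0.033  0.033]
scene bead_a 0.56 [253. 239.  12.   8.] local [-0.025  0.016  0.02 ]
side ball 0.71 [310. 139.  13.  17.] local [ 0.134 -0.105  0.032]
side ball 0.69 [304. 163.  15.  13.] local [ 0.135 -0.019  0.032]
side ball 0.57 [361. 215.  18.   7.] local [0.004 0.137 0.045]
```

View pics/c_scene.png

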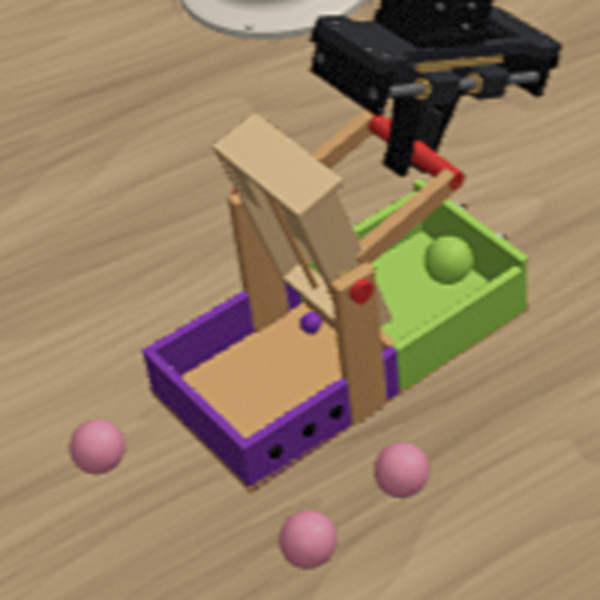

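The lime ball lies in the lime trough, at crop (448,260). I bring the handle back gently and release at rest, so the spring can't fling it against the fingers.

```bash
python3 -m crank '0.022 0.003 0 0.02 -0.16 0.66 1;0.044 0.006 0 0.05 -0.37 1.3 1;0.066 0.01 0 0.09 -0.61 1.93 1;0.088 0.013 0 0.13 -0.89 2.54 1;0.11 0.016 0 0.18 -1.22 3.12 1;0.132 0.019 0 0.23 -1.58 3.69 1;0.154 0.023 0 0.29 -1.97 4.22 1;0.176 0.026 0 0.35 -2.4 4.73 1;0.198 0.029 0 0.42 -2.86 5.21 1;0.22 0.032 0 0.49 -3.35 5.66 1;0.242 0.036 0 0.57 -3.86 6.07 1;0.264 0.039 0 0.65 -4.41 6.45 1;0.286 0.042 0 0.73 -4.97 6.79 1;0.308 0.045 0 0.82 -5.56 7.08 1;0.33 0.049 0 0.91 -6.16 7.34 1;0.352 0.052 0 1 -6.78 7.56 1;0.374 0.055 0 1.09 -7.41 7.74 1;0.396 0.058 0 1.19 -8.05 7.87 1;0.396 0.058 0 1.19 -8.05 7.87 1;0.396 0.058 0 1.19 -8.05 7.87 1'
python3 -m crank '0 0 0 0.06 -0.43 0.06 1;0 0 0 0.13 -0.86 0.1 1;0 0 0 0.19 -1.3 0.13 1;0 0 0 0.25 -1.73 0.14 1;0 0 0 0.32 -2.17 0.13 1;0 0 0 0.38 -2.6 0.1 1;0 0 0 0.45 -3.05 0.05 1;0 0 0 0.48 -3.25 0.03 1;0 0 0 0.48 -3.25 0.03 1;0 0 0 0.48 -3.25 0.03 0.5;0 0 0 0.48 -3.25 0.03 0;0 0 0 0.48 -3.25 0.03 -1;0 0 0 0.48 -3.25 0.03 -1;0 0 0 0.48 -3.25 0.03 -1;0 0 0 0.48 -3.25 0.03 -1;0 0 0 0.48 -3.25 0.03 -1'
python3 -m crank '0 0 0 0 0 2 -1;0 0 0 0 0 5 -1;0 0 0 0 0 9 -1;0 0 0 0 0 13 -1;0 0 0 0 0 15 -1;0 0 0 0 0 15 -1;0 0 0 0 0 15 -1;0 0 0 0 0 15 -1;0 0 0 0 0 15 -1;0 0 0 0 0 15 -1'
python3 see.py d
```

```text
time: 18.85
tool_pos: [0.4958, -0.2192, 0.2237]
tcp_rot: [-0.074, 0.997, -0.0, 0.0]
force: [4.2, -0.8, -2.5]
finger_gap: 0.171
grip_force: 30.0
time: 20.85
tool_pos: [0.5004, -0.2515, 0.2245]
tcp_rot: [-0.074, 0.997, 0.0, -0.0]
force: [-1.1, 1.0, 0.3]
finger_gap: 0.849
grip_force: 0.0
time: 22.1
tool_pos: [0.5003, -0.2515, 0.3741]
tcp_rot: [-0.074, 0.997, 0.0, -0.0]
force: [0.7, 0.0, 0.5]
finger_gap: 0.997
grip_force: 0.0
scene ball 0.67 [254. 239.  12.   7.] local [-0.024  0.016  0.021]
scene ball 0.63 [285. 285.  19.  19.] local [ 0.144 -0.034  0.032]
scene ball 0.56 [251. 310.  18.  19.] local [ 0.145 -0.119  0.032]
scene ball 0.51 [183. 279.  17.  18.] local [-0.024 -0.177  0.032]
scene ball 0.48 [298. 218.  15.  16.] local [0.01  0.13  0.038]
scene bead_a 0.4 [254. 239.  10.   5.] local [-0.022  0.015  0.022]
side ball 0.64 [309. 139.  16.  19.] local [ 0.136 -0.104  0.031]
side ball 0.6 [305. 165.  15.  12.] local [ 0.134 -0.018  0.031]
side ball 0.58 [360. 215.  18.  10.] local [0.004 0.136 0.044]
side bead_a 0.6 [360. 215.  16.   6.] local [0.002 0.137 0.045]
```

View pics/d_scene.png

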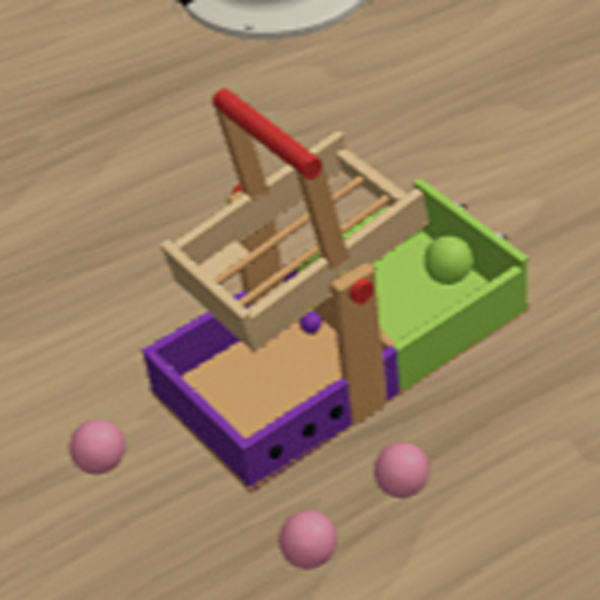

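The sieve is back at rest and empty, the ball is in the lime trough at crop (448,260), and the gripper is clear. I hand the job in.

```bash
python3 -c "
from cell import ctrl
print(ctrl.close_job())"
```

```text
the job is handed in; nothing more can be done
None
```

The job is handed in at about 22 s: the ball rolled to the far end and back, both violet beads dropped into the violet trough, the ball was tipped into the lime trough, and the handle is released with the arm clear; the hand-in returned no verdict.

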